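# Find the loose tube clamp and blank off its heating block

### The job

The tube clamp of one of the three heating blocks is worn loose: find it by rocking the clamps gently by their thumb posts, and rock the loose one all the way to both stops, first away from its well and then back towards it, and leave it there. Do not strain any clamp. Then close the well of the block with the loose clamp with the large blanking plug, upright and fully home, let go of it, and leave the other things on the bench where they are.

Things in the scene. Friction and masses are not known exactly. Their poses are not given: they have to be found in the camera images.
- block_a: One of three look-alike aluminium tube heating blocks bolted to the bench, 130 (x) x 110 (y) x 80 mm high, control panel on its -x face. Origin: centre of the underside; z up. On top a steel tube clamp: a flat bar (95 to 107 mm above the bench) on a vertical pivot at x +40, y +35 mm in the block's frame, running 70 mm along -y to an upright thumb post. All three look the same at the start
- thumb_a (a point): On the axis of block_a's thumb post (round, 14 mm across, 107 to 147 mm above the bench), 130 mm up, at x +40, y -35 mm in the block's frame. Rocks along block x (+x away from the well). Sound: only springs, about 4 N/mm, and returns; 5 mm strains it. Loose (one of the three): swings with under 1 N about 10 mm either way to a stop, stays where left; 5 mm past a stop strains it
- hub_a (a point): Top of block_a's pivot hub (26 mm across, 110 mm above the bench) at x +40, y +35 mm in the block's frame. Its x axis lies along the block's and turns about z only as the clamp is strained: 0.014 rad per mm that the post is sprung (also beyond a loose clamp's stop); 0.07 rad is too much
- well_a (a point): Centre of the mouth of block_a's round well, in its top face, 80 mm above the bench, at x -30, y 0 mm in the block's frame: 33 mm in diameter, 50 mm deep, upright
- block_b: One of three look-alike aluminium tube heating blocks bolted to the bench, 130 (x) x 110 (y) x 80 mm high, control panel on its -x face. Origin: centre of the underside; z up. On top a steel tube clamp: a flat bar (95 to 107 mm above the bench) on a vertical pivot at x +40, y +35 mm in the block's frame, running 70 mm along -y to an upright thumb post. All three look the same at the start
- thumb_b (a point): On the axis of block_b's thumb post (round, 14 mm across, 107 to 147 mm above the bench), 130 mm up, at x +40, y -35 mm in the block's frame. Rocks along block x (+x away from the well). Sound: only springs, about 4 N/mm, and returns; 5 mm strains it. Loose (one of the three): swings with under 1 N about 10 mm either way to a stop, stays where left; 5 mm past a stop strains it
- hub_b (a point): Top of block_b's pivot hub (26 mm across, 110 mm above the bench) at x +40, y +35 mm in the block's frame. Its x axis lies along the block's and turns about z only as the clamp is strained: 0.014 rad per mm that the post is sprung (also beyond a loose clamp's stop); 0.07 rad is too much
- well_b (a point): Centre of the mouth of block_b's round well, in its top face, 80 mm above the bench, at x -30, y 0 mm in the block's frame: 33 mm in diameter, 50 mm deep, upright
- block_c: One of three look-alike aluminium tube heating blocks bolted to the bench, 130 (x) x 110 (y) x 80 mm high, control panel on its -x face. Origin: centre of the underside; z up. On top a steel tube clamp: a flat bar (95 to 107 mm above the bench) on a vertical pivot at x +40, y +35 mm in the block's frame, running 70 mm along -y to an upright thumb post. All three look the same at the start
- thumb_c (a point): On the axis of block_c's thumb post (round, 14 mm across, 107 to 147 mm above the bench), 130 mm up, at x +40, y -35 mm in the block's frame. Rocks along block x (+x away from the well). Sound: only springs, about 4 N/mm, and returns; 5 mm strains it. Loose (one of the three): swings with under 1 N about 10 mm either way to a stop, stays where left; 5 mm past a stop strains it
- hub_c (a point): Top of block_c's pivot hub (26 mm across, 110 mm above the bench) at x +40, y +35 mm in the block's frame. Its x axis lies along the block's and turns about z only as the clamp is strained: 0.014 rad per mm that the post is sprung (also beyond a loose clamp's stop); 0.07 rad is too much
- well_c (a point): Centre of the mouth of block_c's round well, in its top face, 80 mm above the bench, at x -30, y 0 mm in the block's frame: 33 mm in diameter, 50 mm deep, upright
- plug: The large aluminium blanking plug, loose, standing upright on its foot on the bench. Upwards from its origin (centre of the foot): round shank 30 mm in diameter, 28 mm long, with a chamfered foot; flange 46 mm in diameter, 6 mm thick; round knob 20 mm in diameter, 36 mm tall, up to 70 mm. Weighs about 0.12 kg. Home in a well, its flange rests on the block's top and its foot is 52 mm above the bench
- stopper: Bystander: a like but smaller stopper, 16 mm shank, 32 mm flange, same knob, 56 mm tall in all; it fits none of the wells. Origin: centre of its foot
- amber_bottle: Bystander: amber bottle, 72 mm in diameter, 170 mm tall. Origin: centre of its foot
- beaker: Bystander: glass beaker, 72 mm in diameter, 85 mm tall. Origin: centre of its foot
- sample_jar: Bystander: small glass jar, 40 mm in diameter, 50 mm tall. Origin: centre of its foot
- wash_bottle: Bystander: white wash bottle, 68 mm in diameter, 160 mm tall. Origin: centre of its foot
- screwdriver: Bystander: screwdriver, 190 mm long, lying along its x. Origin: under its middle
There are look-alikes about, which are no part of the job. What is shaped like the plug but purple is not meant. What is shaped like the block_b but green is not meant.

How it is judged:
On the way, in this order (a step that is already met when the one before it is completed fails the run):
1. a clamp's thumb post has been rocked away from its well by more than 8 mm (only the loose one can, its stop is at 10 mm) ((x of thumb_a in the frame of block_a above 0.048 m or x of thumb_b in the frame of block_b above 0.048 m or x of thumb_c in the frame of block_c above 0.048 m)), for 0.05 s.
2. it has been rocked back towards the well to more than 8 mm beyond the middle ((x of thumb_a in the frame of block_a below 0.032 m or x of thumb_b in the frame of block_b below 0.032 m or x of thumb_c in the frame of block_c below 0.032 m)), for 0.05 s.
At the end, for the whole second after the job is handed in: The large plug is in the well of the block with the loose clamp: within 4 mm of the well's centre, its flange down on the block's top (within 2.5 mm), upright within 0.06 rad, at rest; and that clamp's thumb post is left over towards the well, more than 6 mm from the middle (((x of thumb_a in the frame of block_a below 0.034 m and horizontal distance between plug and well_a below 0.004 m and z of plug in the frame of block_a between 0.049 and 0.0545 m and angle between plug's own z axis and vertical below 0.06 rad and linear speed of plug below 0.02 m/s) or (x of thumb_b in the frame of block_b below 0.034 m and horizontal distance between plug and well_b below 0.004 m and z of plug in the frame of block_b between 0.049 and 0.0545 m and angle between plug's own z axis and vertical below 0.06 rad and linear speed of plug below 0.02 m/s) or (x of thumb_c in the frame of block_c below 0.034 m and horizontal distance between plug and well_c below 0.004 m and z of plug in the frame of block_c between 0.049 and 0.0545 m and angle between plug's own z axis and vertical below 0.06 rad and linear speed of plug below 0.02 m/s))); the robot touches nothing.
It fails at once if a clamp is strained: its hub is twisted by more than 0.07 rad (5 mm or 20 N at the thumb post) (angle between the x axis of hub_a and the x axis of block_a, either way round above 0.07 rad or angle between the x axis of hub_b and the x axis of block_b, either way round above 0.07 rad or angle between the x axis of hub_c and the x axis of block_c, either way round above 0.07 rad).
It fails at once if a bystander is moved more than 30 mm (distance of any of stopper, amber_bottle, beaker, sample_jar, wash_bottle, screwdriver from where it was at the start of the episode above 0.03 m).
It also fails if it takes over 72 s, if anything falls off the work surface, if the arm or the gripper's body presses on something with over 40 N, if the wrist force passes 120 N, or if a joint passes its speed limit or range.

### The arm

A 6-joint arm with a two-finger parallel gripper is mounted at the origin on the work surface. World frame = base frame: x ahead of the robot, y to its left, z up, the work surface at z = 0. Lengths are in m, angles in rad, forces in N, time in s.
With the tool pointing down it reaches from about 0.35 to 0.775 m from the base axis. Payload 5.5 kg.
Tool frame: the origin (TCP) lies on the mounting face of the last link; the fingertips stand 173 mm ahead of it and the grasp point (between the pads) lies 155 mm ahead of it; z points along the fingers, y is the direction in which the jaws open and shut (so a half turn about z gives the same grasp; the last joint's range is limited). The gripper opens to 85 mm and grips with 20 to 120 N. Pads are 22 mm wide; open, the fingers measure 114 mm over their backs; the gripper's body (76 mm by 85 mm) begins 54 mm behind the grasp point. The pads swing forward as they close: fully open they stand 13 mm farther back than shut.
Start: joints at [-1.244, 0.313, 0.046, 1.304, 0, 1.431], TCP at [0.259, -0.514, 0.405] pointing down, gripper open.
Joint ranges: [-2.76, 2.76], [-0.86, 1.69], [-1.03, 1.26], [-2.2, 2.34], [-1.47, 1.5], [-3.14, 3.14]. Speed limits (rad/s): [2.57, 2.57, 3.14, 3.14, 3.14, 3.14].

### API

Orientations are given as a unit quaternion [w, x, y, z].
In Python, from workcell import * gives the robot as it stands. The module is installed in compiled form; this text tells all that it offers.
- The arm moves only by the shell command python3 -m crank 'ROWS' [FORCE]. ROWS is JSON, a list of rows, each a list of 7 numbers: the shift along the tool's x, y, z in mm, then the turn, a rotation vector about the tool's x, y, z in degrees, then the opening, from 0 (shut) to 1 (fully open). A call has exactly 8 rows; each row shifts and turns the commanded pose from where the row before left it, along the tool's axes as they then stand; what a row does not reach is not made up. A row lasts 1/8 s, in which the tool goes at most 62.5 mm and 10.7 degrees, less where a joint would pass 70% of its speed; a pose out of reach is approached as far as the arm can. A call with a gripper value outside its range is refused whole. The fingers move at their own pace and stop on an object; FORCE is the grip in N (left out, the last holds). Time passes only in rows, so rows that do not move let the fingers close, or fill a call up. It gives the time, the measured TCP pose, the force and the opening at its end, in the units of the state.
- get_state(): the state, without advancing time (a new reading comes with each control period).
- read_camera(name): name is "side" or "top" or "wrist"; returns the picture (400x640x3 uint8, blue, green, red); there is no depth.
- calibration(name): a dict with "fx", "fy", "cx", "cy" (pixels), "k1" (the pictures are not rectified: a ray, as slopes to the right and down, at radius r is drawn at 1 + k1 r^2 times it, then the intrinsics apply), "extrinsics" (4x4, takes a point from world to camera coordinates). Camera axes: x right, y down, z forward; pixel columns grow to the right and rows downward; lengths in m; the calibration is good to about 2 mm. A picture is of the moment at which its call begins: read the wrist's pose just before it. calibration takes no time and is no camera call; for the wrist camera it gives the pose at the moment of the call.
- hand_in(): hands the job in, once; it reports no verdict.
The state is a dict: "clock": time; "joint_pos": joint angles; "qvel": joint speeds; "tau": joint torques, N m; "tcp_pos": TCP position; "orientation": TCP orientation; "wrist_force": force on the tool from outside, world axes, zero at the start; "ft_torque": the same for the moment, N m; "finger_gap": finger opening in m.
Only numpy, scipy, OpenCV 4.12 (cv2) and the standard library are available. Lean on these libraries where they do the work, as an engineer would, in place of code of your own. Each camera call takes 0.05 s, during which the arm holds its last target.

## Working session

There is one attempt and no reset: what is moved stays moved. The work goes in short steps, Python scripts to look and compute and a shell command to move; the robot and the scene stay as the last step left them, time stands still between calls to the robot, and variables do not carry over. Pictures are saved under pics/ and viewed, and the job is handed in when it is done.

```bash
mkdir -p pics; python3 - <<'E'
from workcell import *
import cv2,numpy as np
s=get_state();print({k:np.round(v,3).tolist() for k,v in s.items()})
for n in("side","top","wrist"):
    c=calibration(n);print(n,{k:np.round(v,3).tolist() for k,v in c.items()})
    cv2.imwrite(f"pics/{n}0.png",read_camera(n))
E
```

```text
{'clock': 0.0, 'joint_pos': [-1.244, 0.314, 0.045, 1.304, -0.0, 1.431], 'qvel': [0.0, 0.001, -0.001, -0.001, -0.0, 0.002], 'tau': [-0.001, -48.063, 29.853, 0.019, -0.0, -0.0], 'tcp_pos': [0.259, -0.513, 0.404], 'orientation': [-0.001, 0.973, 0.231, -0.0], 'wrist_force': [0.942, 0.782, -0.485], 'ft_torque': [-0.031, 0.0, 0.04], 'finger_gap': 0.085}
side {'fx': 383.773, 'fy': 383.773, 'cx': 324.637, 'cy': 198.047, 'k1': -0.033, 'extrinsics': [[-0.999, -0.041, -0.007, 0.546], [-0.015, 0.516, -0.857, 0.083], [0.039, -0.856, -0.516, 1.009], [0.0, 0.0, 0.0, 1.0]]}
top {'fx': 516.319, 'fy': 516.319, 'cx': 322.584, 'cy': 208.304, 'k1': 0.047, 'extrinsics': [[-0.001, -1.0, -0.002, -0.012], [-0.99, 0.002, -0.142, 0.524], [0.142, 0.002, -0.99, 1.619], [0.0, 0.0, 0.0, 1.0]]}
wrist {'fx': 303.247, 'fy': 303.247, 'cx': 322.913, 'cy': 198.323, 'k1': -0.052, 'extrinsics': [[0.45, -0.893, -0.002, -0.574], [-0.853, -0.431, 0.294, -0.037], [-0.263, -0.13, -0.956, 0.379], [0.0, 0.0, 0.0, 1.0]]}
```

View pics/top0.png

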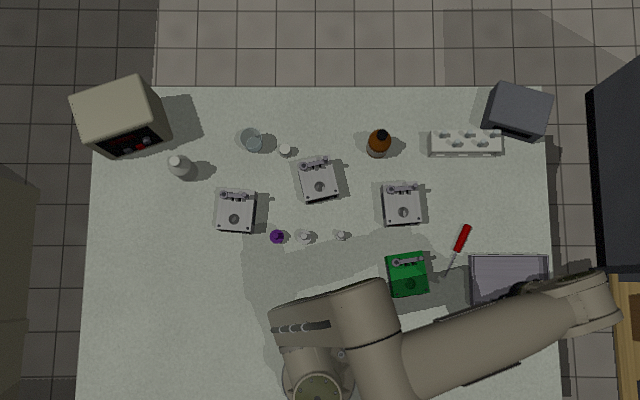

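View pics/side0.png

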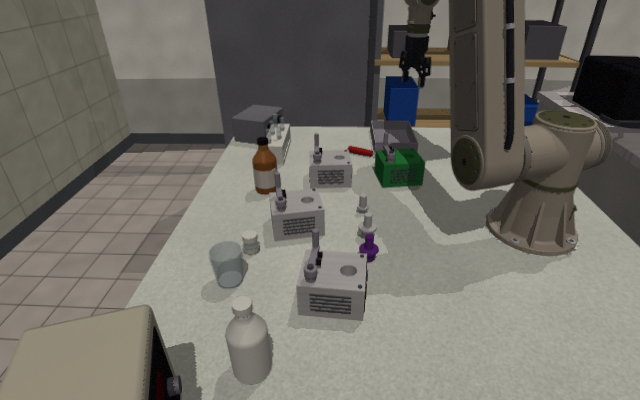

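View pics/wrist0.png

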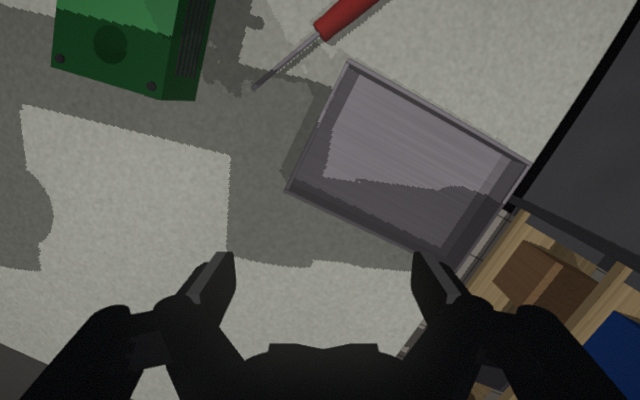

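```bash
python3 - <<'E'
import cv2
i=cv2.imread("pics/top0.png")
cv2.imwrite("pics/topz.png",cv2.resize(i[120:260,205:435],None,fx=3.4,fy=3.4,interpolation=cv2.INTER_CUBIC))
i=cv2.imread("pics/side0.png")
cv2.imwrite("pics/sidez.png",cv2.resize(i[125:325,200:440],None,fx=3,fy=3,interpolation=cv2.INTER_CUBIC))
E
```

```text
(no output)
```

View pics/topz.png

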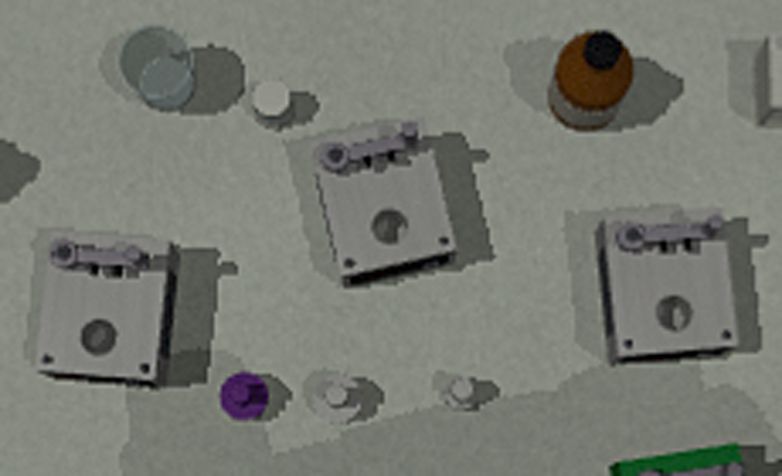

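View pics/sidez.png

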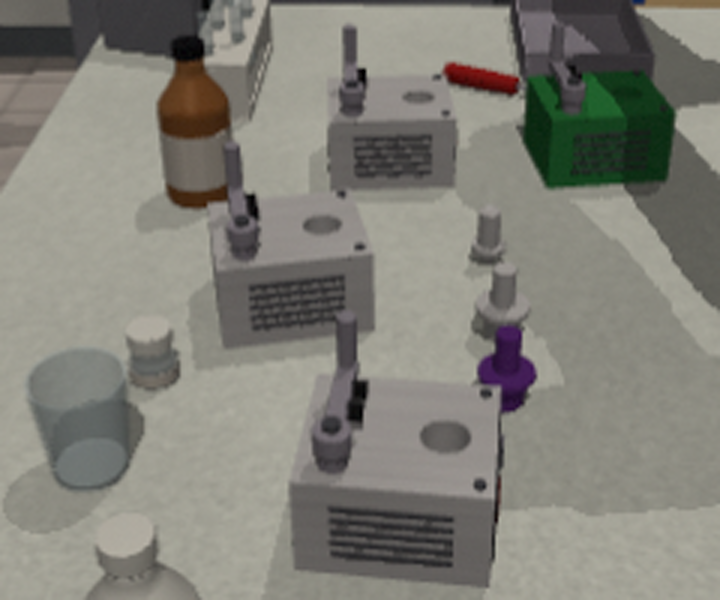

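```bash
cat > h.py <<'E'
from workcell import *
import cv2,numpy as np
def ray(c,u,v):
    K=np.array([[c["fx"],0,c["cx"]],[0,c["fy"],c["cy"]],[0,0,1.]])
    p=np.array([(u-c["cx"])/c["fx"],(v-c["cy"])/c["fy"]]);q=p.copy()
    for _ in range(30): q=p/(1+c["k1"]*(q@q))
    E=np.array(c["extrinsics"]);R,t=E[:3,:3],E[:3,3]
    return -R.T@t, R.T@np.array([q[0],q[1],1])
def onz(c,u,v,z):
    o,d=ray(c,u,v);return o+d*(z-o[2])/d[2]
def proj(c,P):
    E=np.array(c["extrinsics"]);x=E[:3,:3]@np.array(P)+E[:3,3];q=x[:2]/x[2];q=q*(1+c["k1"]*(q@q))
    return np.array([q[0]*c["fx"]+c["cx"],q[1]*c["fy"]+c["cy"]])
E
python3 - <<'E'
from h import *
z=lambda u,v:((u+.5)/3.4-.5+205,(v+.5)/3.4-.5+120)
zs=lambda u,v:((u+.5)/3-.5+200,(v+.5)/3-.5+125)
T=calibration("top");S=calibration("side")
top={'L':((98,336),(64,253),(130,254)),'M':((389,226),(334,155),(408,130)),'R':((673,313),(630,235),(713,222))}
side={'L':((446,437),(332,427),(346,316)),'M':((322,223),(241,225),(233,148)),'R':((418,97),(350,92),(350,30))}
for k in top:
    for n,(a,b,h) in zip(('well','hub','post'),zip(top[k],side[k],(.08,.11,.147))):
        p=onz(T,*z(*a),h);q=onz(S,*zs(*b),h);print(k,n,(p*1000).round(1),(q*1000).round(1))
for n,a,b,h in(('plug',(334,390),(504,270),.07),('stopper',(459,388),(488,210),.056),('purple',(243,392),(508,333),.07)):
    print(n,(onz(T,*z(*a),h)*1000).round(1),(onz(S,*zs(*b),h)*1000).round(1))
E
```

```text
L well [486.5 264.3  80. ] [487.9 263.9  80. ]
L hub [558.5 291.4 110. ] [560.8 290.6 110. ]
L post [551.1 226.  147. ] [555.5 222.3 147. ]
M well [588.5  -2.1  80. ] [591.9  -6.6  80. ]
M hub [648.8  47.8 110. ] [652.7  47.9 110. ]
M post [663.  -19.7 147. ] [666.1 -16.3 147. ]
R well [ 507.  -262.5   80. ] [ 511.1 -266.    80. ]
R hub [ 574.2 -220.7  110. ] [ 579.3 -211.6  110. ]
R post [ 579.  -289.3  147. ] [ 583. -285.  147.]
plug [437.5  48.5  70. ] [437.3  47.3  70. ]
stopper [440.4 -66.7  56. ] [444.6 -73.7  56. ]
purple [435.8 132.   70. ] [439.  134.1  70. ]
```

```bash
python3 - <<'E'
from h import *
M={'L':([486.5,264.3],[558.5,291.4],[551.1,226],[487.9,263.9],[560.8,290.6],[555.5,222.3]),
'M':([588.5,-2.1],[648.8,47.8],[663,-19.7],[591.9,-6.6],[652.7,47.9],[666.1,-16.3]),
'R':([507,-262.5],[574.2,-220.7],[579,-289.3],[511.1,-266],[579.3,-211.6],[583,-285])}
loc=np.array([[-30,0],[40,35],[40,-35]]*2,float)
for k,v in M.items():
    v=np.array(v);a=loc-loc.mean(0);b=v-v.mean(0)
    th=np.arctan2((a[:,0]*b[:,1]-a[:,1]*b[:,0]).sum(),(a*b).sum())
    R=np.array([[np.cos(th),-np.sin(th)],[np.sin(th),np.cos(th)]]);t=v.mean(0)-R@loc.mean(0)
    print(k,'yaw',np.degrees(th).round(1),'o',t.round(1),'post',(R@[40,-35]+t).round(1),'well',(R@[-30,0]+t).round(1),'res',np.abs(v-(loc@R.T+t)).max().round(1))
E
```

```text
L yaw -5.4 o [516.8 261.3] post [553.3 222.7] well [486.9 264.1] res 3.3
M yaw 14.2 o [619.    4.4] post [666.4 -19.7] well [589.9  -3. ] res 3.6
R yaw 7.3 o [ 539.1 -258. ] post [ 583.2 -287.6] well [ 509.3 -261.8] res 6.6
```

```bash
cat >> h.py <<'E'
from scipy.spatial.transform import Rotation as Ro
def pose():
    s=get_state();q=s["orientation"];return np.array(s["tcp_pos"])*1000,Ro.from_quat([q[1],q[2],q[3],q[0]])
def psi(R):
    m=R.as_matrix();return np.degrees(np.arctan2(m[1,0],m[0,0]))
def plan(xyz,ps,n=8):
    """rows: shift+turn to target TCP xyz mm, tool down, yaw ps"""
    p,R=pose();tgt=Ro.from_euler('z',ps,degrees=True)*Ro.from_euler('x',180,degrees=True)
    rv=(R.inv()*tgt).as_rotvec(degrees=True)
    d=(np.array(xyz)-p)/n
    for i in range(n):
        Ri=R*Ro.from_rotvec(rv*i/n,degrees=True)
        print((Ri.inv().apply(d)).round(1).tolist(),(rv/n).round(2).tolist())
E
python3 - <<'E'
from h import *
p,R=pose();c=calibration("wrist");E=np.array(c["extrinsics"])
o=-E[:3,:3].T@E[:3,3]*1000
print("cam in tool",R.inv().apply(o-p).round(1),"axis in tool",R.inv().apply(E[2,:3]).round(3),"img right in tool",R.inv().apply(E[0,:3]).round(3),psi(R))
plan([583,-288,405],97.3)
E
```

```text
cam in tool [75.9 -0.2 31.8] axis in tool [-0.294 -0.001  0.956] img right in tool [0.    1.    0.001] 26.74669648319861
[48.9, -6.9, -0.1] [-0.01, -0.01, -8.82]
[49.4, 0.7, -0.1] [-0.01, -0.01, -8.82]
[48.7, 8.2, -0.1] [-0.01, -0.01, -8.82]
[46.8, 15.6, -0.1] [-0.01, -0.01, -8.82]
[43.9, 22.6, -0.1] [-0.01, -0.01, -8.82]
[39.9, 29.0, -0.1] [-0.01, -0.01, -8.82]
[35.0, 34.8, -0.1] [-0.01, -0.01, -8.82]
[29.2, 39.8, -0.1] [-0.01, -0.01, -8.82]
```

```bash
python3 -m crank '[[48.9,-6.9,0,0,0,-8.82,1],[49.4,0.7,0,0,0,-8.82,0.4],[48.7,8.2,0,0,0,-8.82,0.4],[46.8,15.6,0,0,0,-8.82,0.4],[43.9,22.6,0,0,0,-8.82,0.4],[39.9,29,0,0,0,-8.82,0.4],[35,34.8,0,0,0,-8.82,0.4],[29.2,39.8,0,0,0,-8.82,0.4]]'
python3 - <<'E'
from h import *
p,R=pose();print(p.round(1),psi(R),get_state()["finger_gap"],get_state()["wrist_force"])
cv2.imwrite("pics/w1.png",read_camera("wrist"))
E
```

```text
clock: 1.15
tcp_pos: [0.5843, -0.287, 0.4043]
orientation: [-0.0, 0.659, 0.752, -0.0]
wrist_force: [0.4, -0.1, 0.3]
finger_gap: 0.0342
[ 584.3 -287.   404.3] 97.60067333391322 0.03420825934887273 [ 0.3713835  -0.11377815  0.29986153]
```

View pics/w1.png

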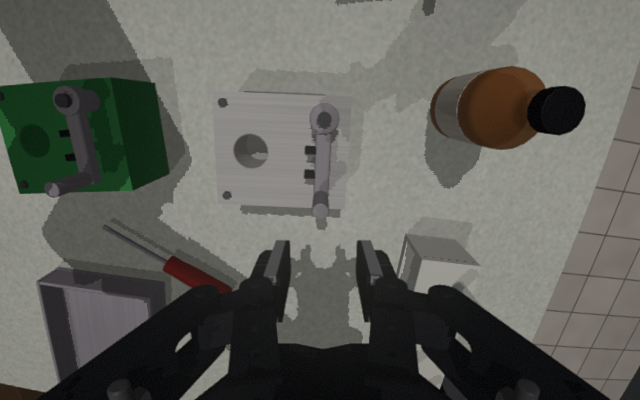

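```bash
python3 - <<'E'
from h import *
i=cv2.imread("pics/w1.png")
cv2.imwrite("pics/w1z.png",cv2.resize(i[80:240,200:370],None,fx=3.7,fy=3.7,interpolation=cv2.INTER_CUBIC))
E
```

```text
(no output)
```

View pics/w1z.png

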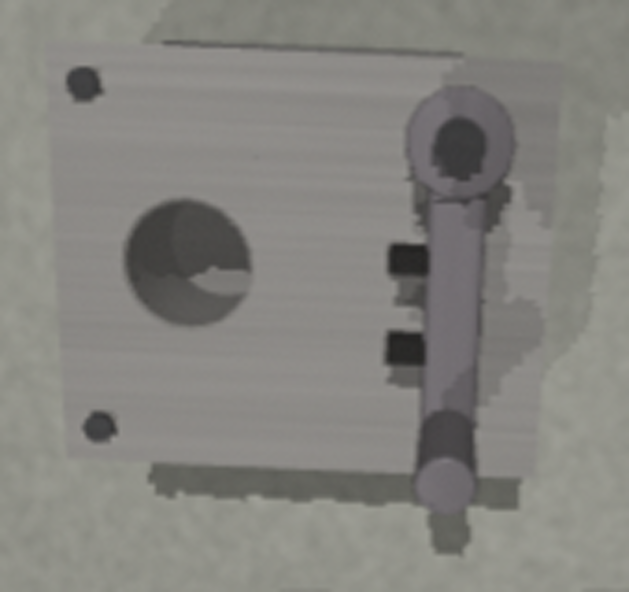

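```bash
cat >> h.py <<'E'
def fit(v,loc):
    v=np.array(v,float);loc=np.array(loc,float);a=loc-loc.mean(0);b=v-v.mean(0)
    th=np.arctan2((a[:,0]*b[:,1]-a[:,1]*b[:,0]).sum(),(a*b).sum())
    R=np.array([[np.cos(th),-np.sin(th)],[np.sin(th),np.cos(th)]]);t=v.mean(0)-R@loc.mean(0)
    print('yaw',np.degrees(th).round(2),'o',t.round(1),'post',(R@[40,-35]+t).round(1),'well',(R@[-30,0]+t).round(1),'res',(v-(loc@R.T+t)).round(1).tolist())
LOC=[[-30,0],[40,35],[40,-35]]
E
python3 - <<'E'
from h import *
z=lambda u,v:((u+.5)/3.7-.5+200,(v+.5)/3.7-.5+80)
c=calibration("wrist")
v=[(onz(c,*z(*a),h)[:2]*1000) for a,h in zip([(188,262),(460,141),(445,485)],(.08,.11,.147))]
print(np.round(v,1)); fit(v,LOC)
E
```

```text
[[ 515.6 -258.6]
 [ 581.1 -217.5]
 [ 587.6 -286.8]]
yaw 5.42 o [ 544.8 -255.9] post [ 588.  -286.9] well [ 515.  -258.7] res [[0.6, 0.1], [-0.3, -0.2], [-0.3, 0.1]]
```

```bash
python3 -m crank '[[0,3.6,0,0,0,2.2,0.29],[0,0,20,0,0,0,0.29],[0,0,20,0,0,0,0.29],[0,0,20,0,0,0,0.29],[0,0,20,0,0,0,0.29],[0,0,20,0,0,0,0.29],[0,0,16,0,0,0,0.29],[0,0,0,0,0,0,0.29]]'
python3 - <<'E'
from h import *
p,R=pose();print(p.round(1),psi(R),get_state()["finger_gap"],get_state()["wrist_force"])
cv2.imwrite("pics/w2.png",read_camera("wrist"))
E
```

```text
clock: 2.2
tcp_pos: [0.5861, -0.2875, 0.287]
orientation: [-0.002, 0.675, 0.738, -0.0]
wrist_force: [0.0, -0.0, 0.7]
finger_gap: 0.025
[ 586.1 -287.5  287. ] 95.08722764930427 0.025044758422942102 [ 0.01398938 -0.02569409  0.72794421]
```

View pics/w2.png

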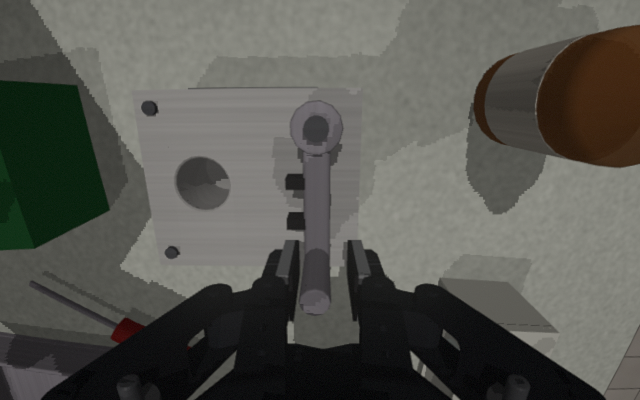

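```bash
python3 -m crank '[[0,1,0,0,0,0,0.29],[0,1,0,0,0,0,0.29],[0,1,0,0,0,0,0.29],[0,0,0,0,0,0,0.29],[0,0,0,0,0,0,0.29],[0,0,0,0,0,0,0.29],[0,0,0,0,0,0,0.29],[0,0,0,0,0,0,0.29]]'
python3 - <<'E'
from h import *
c=calibration("wrist")
for q in [(315,301),]: print(onz(c,*q,.147)*1000)
print(onz(c,317,127,.11)*1000,onz(c,203,183,.08)*1000)
E
```

```text
clock: 3.25
tcp_pos: [0.5897, -0.2875, 0.2887]
orientation: [0.0, 0.675, 0.738, -0.0]
wrist_force: [-0.0, 0.4, 0.5]
finger_gap: 0.0249
[ 587.44725466 -291.63948655  147.        ]
[ 581.77126672 -222.15154508  110.        ] [ 515.30157878 -263.0861879    80.        ]
```

```bash
python3 -m crank '[[0,1,0,0,0,0,0.29],[0,1,0,0,0,0,0.29],[0,1,0,0,0,0,0.29],[0,0,0,0,0,0,0.29],[0,0,0,0,0,0,0.29],[0,0,0,0,0,0,0.29],[0,0,0,0,0,0,0.29],[0,0,0,0,0,0,0.29]]'
python3 - <<'E'
from h import *
cv2.imwrite("pics/w3.png",read_camera("wrist"))
E
```

```text
clock: 4.25
tcp_pos: [0.5926, -0.2871, 0.2887]
orientation: [0.0, 0.675, 0.738, 0.0]
wrist_force: [-1.2, 0.3, -0.7]
finger_gap: 0.0248
```

View pics/w3.png

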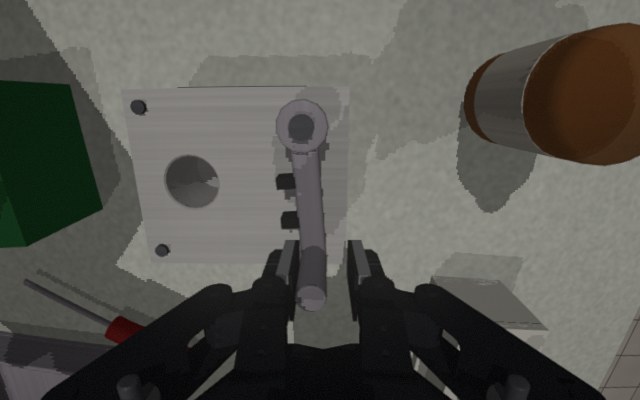

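Bar is tilting (hub (301,126), post (311,297)) with ~1 N only: this looks like the loose one. I'll continue gently.

```bash
python3 -m crank '[[0,1,0,0,0,0,0.29],[0,1,0,0,0,0,0.29],[0,1,0,0,0,0,0.29],[0,0,0,0,0,0,0.29],[0,0,0,0,0,0,0.29],[0,0,0,0,0,0,0.29],[0,0,0,0,0,0,0.29],[0,0,0,0,0,0,0.29]]'

```

```text
clock: 5.3
tcp_pos: [0.5956, -0.2869, 0.2887]
orientation: [0.0, 0.675, 0.738, 0.0]
wrist_force: [1.0, 0.2, -0.4]
finger_gap: 0.0248
```

```bash
python3 -m crank '[[0,1,0,0,0,0,0.29],[0,1,0,0,0,0,0.29],[0,0.5,0,0,0,0,0.29],[0,0,0,0,0,0,0.29],[0,0,0,0,0,0,0.29],[0,0,0,0,0,0,0.29],[0,0,0,0,0,0,0.29],[0,0,0,0,0,0,0.29]]'

```

```text
clock: 6.3
tcp_pos: [0.5981, -0.2867, 0.2887]
orientation: [0.0, 0.675, 0.738, -0.0]
wrist_force: [-0.9, -0.6, 0.2]
finger_gap: 0.0247
```

```bash
python3 -m crank '[[0,1,0,0,0,0,0.29],[0,1,0,0,0,0,0.29],[0,0,0,0,0,0,0.29],[0,0,0,0,0,0,0.29],[0,0,0,0,0,0,0.29],[0,0,0,0,0,0,0.29],[0,0,0,0,0,0,0.29],[0,0,0,0,0,0,0.29]]'
python3 - <<'E'
from h import *
print(pose()[0])
cv2.imwrite("pics/w4.png",read_camera("wrist"))
E
```

```text
clock: 7.3
tcp_pos: [0.5998, -0.2865, 0.2886]
orientation: [-0.0, 0.675, 0.738, -0.0]
wrist_force: [-5.0, -1.0, 1.2]
finger_gap: 0.0248
[ 599.84809169 -286.51297746  288.6057875 ]
```

View pics/w4.png

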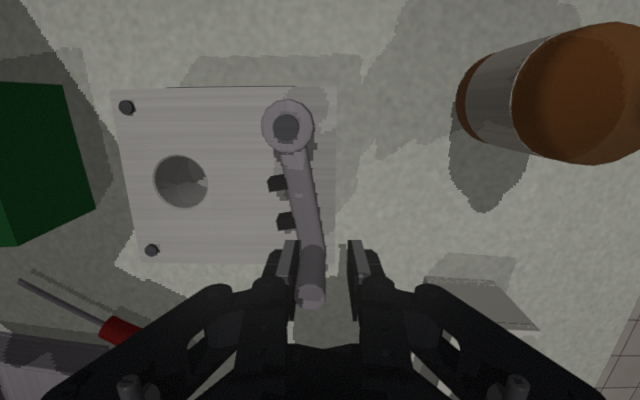

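At the stop (−5 N). Now back the other way.

```bash
python3 -m crank '[[0,-4,0,0,0,0,0.29],[0,-4,0,0,0,0,0.29],[0,-4,0,0,0,0,0.29],[0,-4,0,0,0,0,0.29],[0,-4,0,0,0,0,0.29],[0,-4,0,0,0,0,0.29],[0,-4,0,0,0,0,0.29],[0,0,0,0,0,0,0.29]]'

```

```text
clock: 8.35
tcp_pos: [0.5718, -0.289, 0.2887]
orientation: [-0.0, 0.675, 0.738, -0.0]
wrist_force: [-0.4, -0.7, 0.1]
finger_gap: 0.0248
```

```bash
python3 -m crank '[[0,-1,0,0,0,0,0.29],[0,-1,0,0,0,0,0.29],[0,-1,0,0,0,0,0.29],[0,-1,0,0,0,0,0.29],[0,0,0,0,0,0,0.29],[0,0,0,0,0,0,0.29],[0,0,0,0,0,0,0.29],[0,0,0,0,0,0,0.29]]'

```

```text
clock: 9.35
tcp_pos: [0.5682, -0.2894, 0.2887]
orientation: [-0.0, 0.675, 0.738, -0.0]
wrist_force: [0.3, 0.5, 0.4]
finger_gap: 0.0249
```

```bash
python3 -m crank '[[0,-1,0,0,0,0,0.29],[0,-0.8,0,0,0,0,0.29],[0,0,0,0,0,0,0.29],[0,0,0,0,0,0,0.29],[0,0,0,0,0,0,0.29],[0,0,0,0,0,0,0.29],[0,0,0,0,0,0,0.29],[0,0,0,0,0,0,0.29]]'

```

```text
clock: 10.35
tcp_pos: [0.5664, -0.2895, 0.2887]
orientation: [0.0, 0.675, 0.738, -0.0]
wrist_force: [-0.2, -0.5, -0.0]
finger_gap: 0.0245
```

```bash
python3 -m crank '[[0,-1,0,0,0,0,0.29],[0,-0.5,0,0,0,0,0.29],[0,0,0,0,0,0,0.29],[0,0,0,0,0,0,0.29],[0,0,0,0,0,0,0.29],[0,0,0,0,0,0,0.29],[0,0,0,0,0,0,0.29],[0,0,0,0,0,0,0.29]]'
python3 - <<'E'
from h import *
print(pose()[0])
cv2.imwrite("pics/w5.png",read_camera("wrist"))
E
```

```text
clock: 11.35
tcp_pos: [0.5651, -0.2896, 0.2888]
orientation: [0.0, 0.675, 0.738, 0.0]
wrist_force: [3.9, 1.2, -0.8]
finger_gap: 0.0246
[ 565.0719465  -289.6481802   288.75628515]
```

View pics/w5.png

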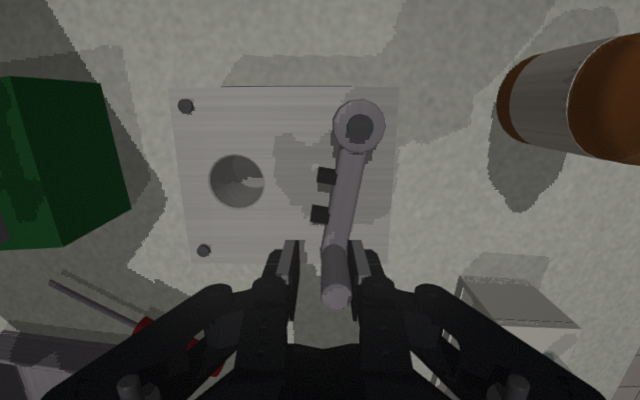

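```bash
python3 - <<'E'
from h import *
i=cv2.imread("pics/w5.png")
cv2.imwrite("pics/w5z.png",cv2.resize(i[75:315,160:420],None,fx=2.5,fy=2.5,interpolation=cv2.INTER_CUBIC))
c=calibration("wrist")
for n,q,h in (('well',(237,181),.08),('hub',(359,125),.11),('post',(336,296),.147)): print(n,(onz(c,*q,h)*1000).round(1))
E
```

```text
well [ 511.5 -262.2   80. ]
hub [ 576.9 -221.6  110. ]
post [ 571.5 -290.6  147. ]
```

View pics/w5z.png

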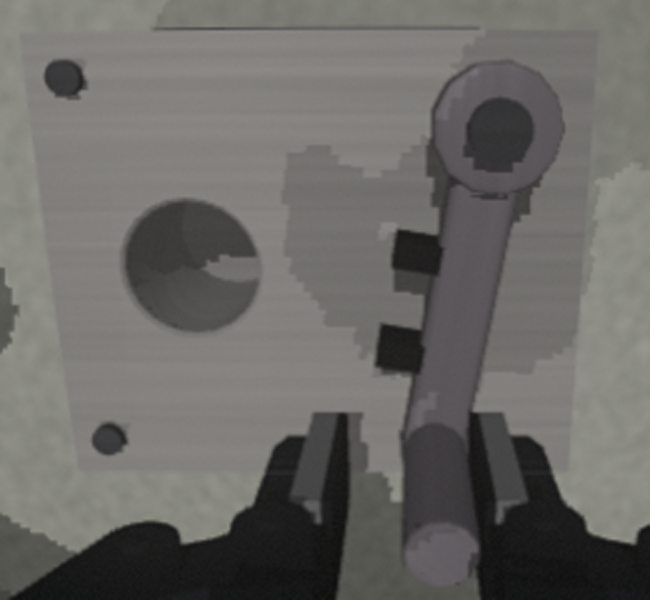

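```bash
python3 -m crank '[[0,3,0,0,0,0,0.29],[0,4,0,0,0,0,0.29],[0,0,-15,0,0,0,0.29],[0,0,-30,0,0,0,0.29],[0,0,-30,0,0,0,0.5],[0,0,-30,0,0,0,0.5],[0,0,-10,0,0,0,0.5],[0,0,0,0,0,0,0.5]]'
python3 - <<'E'
from h import *
cv2.imwrite("pics/w6.png",read_camera("wrist"))
cv2.imwrite("pics/t6.png",read_camera("top"))
p,R=pose();print(p,psi(R)); plan([437.5,48,400],185.4,10)
E
```

```text
clock: 12.4
tcp_pos: [0.5719, -0.2891, 0.4045]
orientation: [0.001, 0.675, 0.738, -0.0]
wrist_force: [-1.0, 0.2, -0.9]
finger_gap: 0.0431
[ 571.67275129 -288.95889579  402.55379697] 95.09897276422909
[34.8, -10.4, 0.3] [-0.0, -0.01, -9.03]
[36.0, -4.8, 0.3] [-0.0, -0.01, -9.03]
[36.3, 0.9, 0.3] [-0.0, -0.01, -9.03]
[35.7, 6.6, 0.3] [-0.0, -0.01, -9.03]
[34.2, 12.1, 0.3] [-0.0, -0.01, -9.03]
[31.9, 17.3, 0.3] [-0.0, -0.01, -9.03]
[28.7, 22.1, 0.3] [-0.0, -0.01, -9.03]
[24.9, 26.4, 0.3] [-0.0, -0.01, -9.03]
[20.5, 29.9, 0.3] [-0.0, -0.01, -9.03]
[15.5, 32.8, 0.3] [-0.0, -0.01, -9.03]
```

View pics/w6.png

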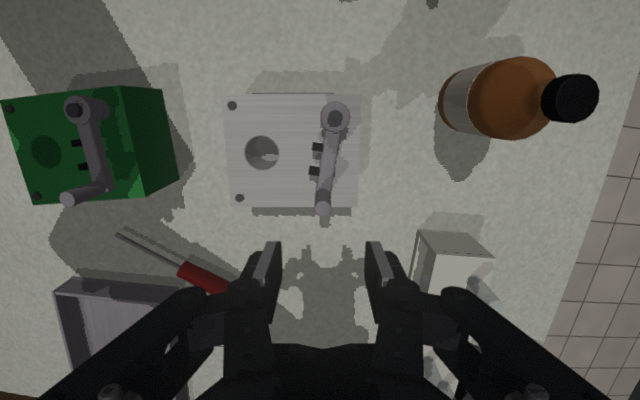

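```bash
python3 - <<'E'
from h import *
c=calibration("wrist")
for n,q,h in (('well',(262,152.5),.08),('hub',(336,117),.11),('post',(322,209),.147)): print(n,(onz(c,*q,h)*1000).round(1))
E
python3 -m crank '[[34.8,-10.4,0,0,0,-9.03,0.5],[36,-4.8,0,0,0,-9.03,0.5],[36.3,0.9,0,0,0,-9.03,0.5],[35.7,6.6,0,0,0,-9.03,0.5],[34.2,12.1,0,0,0,-9.03,0.5],[31.9,17.3,0,0,0,-9.03,0.5],[28.7,22.1,0,0,0,-9.03,0.5],[24.9,26.4,0,0,0,-9.03,0.5]]'
python3 -m crank '[[20.5,29.9,0,0,0,-9.03,0.5],[15.5,32.8,0,0,0,-9.03,0.5],[0,0,0,0,0,0,0.5],[0,0,0,0,0,0,0.5],[0,0,0,0,0,0,0.5],[0,0,0,0,0,0,0.5],[0,0,0,0,0,0,0.5],[0,0,0,0,0,0,0.5]]'
python3 - <<'E'
from h import *
p,R=pose();print(p,psi(R))
cv2.imwrite("pics/w7.png",read_camera("wrist"))
E
```

```text
well [ 510.7 -261.6   80. ]
hub [ 576.9 -221.5  110. ]
post [ 571.5 -290.6  147. ]
clock: 13.5
tcp_pos: [0.4635, -0.0182, 0.4023]
orientation: [-0.001, 0.108, 0.994, 0.0]
wrist_force: [0.7, 0.9, -0.2]
finger_gap: 0.0428
clock: 14.5
tcp_pos: [0.4377, 0.0478, 0.4036]
orientation: [-0.0, -0.047, 0.999, -0.0]
wrist_force: [0.5, 1.2, 0.0]
finger_gap: 0.0427
[437.71706691  47.80626616 403.64748673] -174.62982294450447
```

View pics/w7.png

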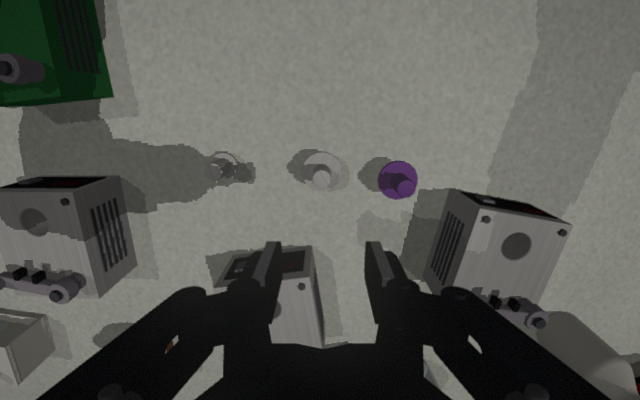

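```bash
python3 - <<'E'
from h import *
i=cv2.imread("pics/w7.png")
cv2.imwrite("pics/w7z.png",cv2.resize(i[130:220,270:440],None,fx=4.5,fy=4.5,interpolation=cv2.INTER_CUBIC))
c=calibration("wrist")
for n,q,h in (('flange',(325.5,171),.034),('knob',(321,180),.07),): print(n,(onz(c,*q,h)*1000).round(1))
E
```

```text
flange [434.5  51.2  34. ]
knob [436.7  46.5  70. ]
```

View pics/w7z.png

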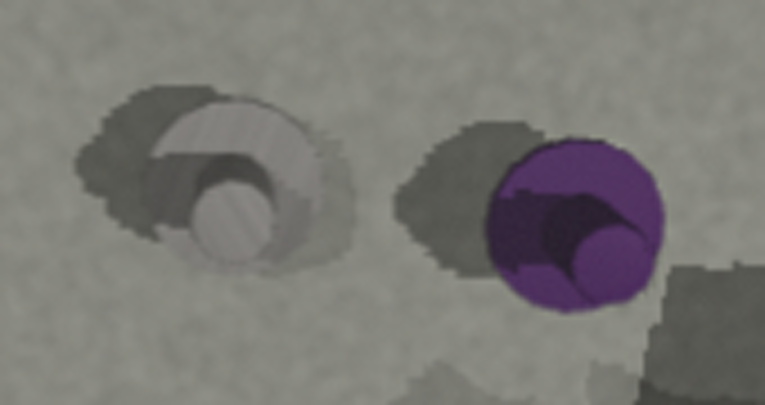

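```bash
python3 -m crank '[[0.6,0.8,40,0,0,0,0.5],[0,0,40,0,0,0,0.5],[0,0,40,0,0,0,0.5],[0,0,35,0,0,0,0.5],[0,0,20,0,0,0,0.5],[0,0,10,0,0,0,0.5],[0,0,4,0,0,0,0.5],[0,0,0,0,0,0,0.5]]'
python3 - <<'E'
from h import *
p,R=pose();print(p,psi(R))
cv2.imwrite("pics/w8.png",read_camera("wrist"))
E
```

```text
clock: 15.55
tcp_pos: [0.4373, 0.0488, 0.2151]
orientation: [0.0, -0.047, 0.999, -0.0]
wrist_force: [-0.5, -0.2, -0.3]
finger_gap: 0.0429
[437.29368763  48.76985449 215.1425445 ] -174.59450226427762
```

View pics/w8.png

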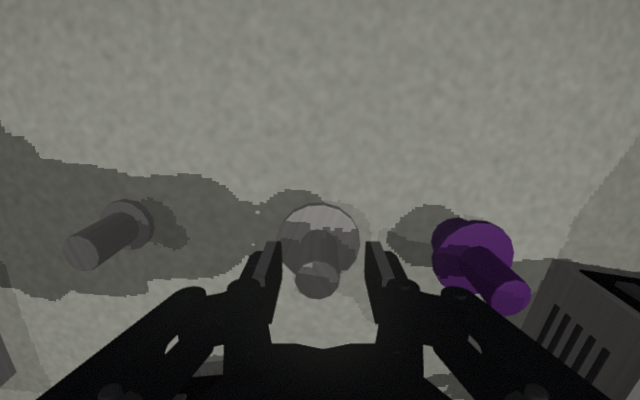

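```bash
python3 - <<'E'
from h import *
c=calibration("wrist")
for n,q,h in (('flange',(319,243),.034),('knob',(317,280),.07),): print(n,(onz(c,*q,h)*1000).round(1))
E
```

```text
flange [434.8  46.9  34. ]
knob [435.1  46.5  70. ]
```

```bash
python3 -m crank '[[2.4,-1.9,1,0,0,0,0.5],[0,0,0,0,0,0,0.5],[0,0,0,0,0,0,0.3],[0,0,0,0,0,0,0.1],[0,0,0,0,0,0,0],[0,0,0,0,0,0,0],[0,0,0,0,0,0,0],[0,0,0,0,0,0,0]]' 50
python3 - <<'E'
from h import *
p,R=pose();print(p,psi(R))
cv2.imwrite("pics/w9.png",read_camera("wrist"))
E
```

```text
clock: 16.6
tcp_pos: [0.4349, 0.0466, 0.2139]
orientation: [0.0, -0.047, 0.999, -0.0]
wrist_force: [-1.7, -0.5, 4.8]
finger_gap: 0.0183
[434.88823434  46.64872141 213.93794988] -174.5936953979677
```

View pics/w9.png

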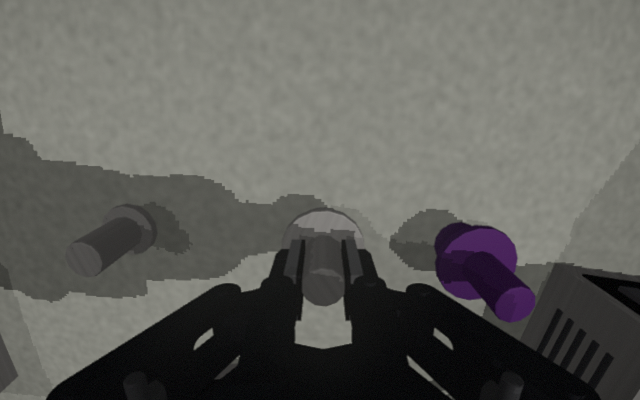

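```bash
python3 -m crank '[[0,0,-5,0,0,0,0],[0,0,-15,0,0,0,0],[0,0,-35,0,0,0,0],[0,0,-45,0,0,0,0],[0,0,-45,0,0,0,0],[0,0,-40,0,0,0,0],[0,0,0,0,0,0,0],[0,0,0,0,0,0,0]]'
python3 -m crank '[[-3,-15,0,0,0,0,0],[-7,-50,0,0,0,0,0],[-8,-54,0,0,0,0,0],[-8,-54,0,0,0,0,0],[-8,-54,0,0,0,0,0],[-8,-54,0,0,0,0,0],[-4.6,-33.4,0,0,0,0,0],[0,0,0,0,0,0,0]]'
python3 - <<'E'
from h import *
p,R=pose();print(p,psi(R))
cv2.imwrite("pics/w10.png",read_camera("wrist"))
E
```

```text
clock: 17.65
tcp_pos: [0.4344, 0.0467, 0.3977]
orientation: [-0.001, -0.047, 0.999, 0.0]
wrist_force: [0.1, 0.6, -1.3]
finger_gap: 0.0187
clock: 18.65
tcp_pos: [0.5105, -0.2654, 0.3962]
orientation: [-0.001, -0.045, 0.999, 0.001]
wrist_force: [-0.3, 0.7, -2.4]
finger_gap: 0.0185
[ 510.53349425 -265.41701537  396.24669242] -174.82302319886543
```

View pics/w10.png

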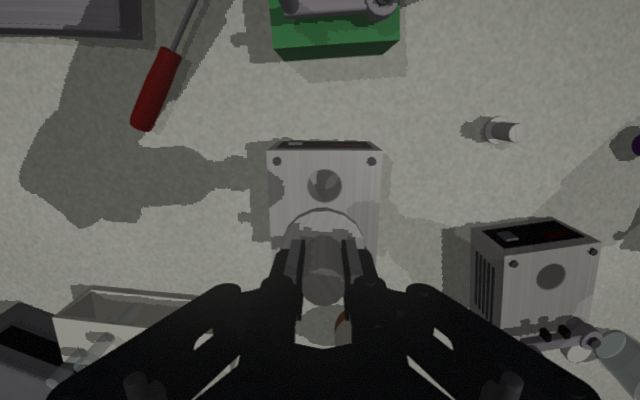

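```bash
python3 -m crank '[[0,0,15,0,0,0,0],[0,0,25,0,0,0,0],[0,0,20,0,0,0,0],[0,0,8,0,0,0,0],[0,0,0,0,0,0,0],[0,0,0,0,0,0,0],[0,0,0,0,0,0,0],[0,0,0,0,0,0,0]]'
python3 - <<'E'
from h import *
p,R=pose();print(p,psi(R),R.as_matrix()[:,2])
i=read_camera("wrist");cv2.imwrite("pics/w11.png",i)
cv2.imwrite("pics/w11z.png",cv2.resize(i[100:320,220:430],None,fx=2.7,fy=2.7,interpolation=cv2.INTER_CUBIC))
cv2.imwrite("pics/s11.png",read_camera("side"))
E
```

```text
clock: 19.7
tcp_pos: [0.5109, -0.2621, 0.3313]
orientation: [0.0, -0.047, 0.999, -0.0]
wrist_force: [-0.4, -0.1, -1.8]
finger_gap: 0.0188
[ 510.88968174 -262.05941779  331.29091978] -174.5957850485746 [ 9.44146232e-04 -7.44732368e-04 -9.99999277e-01]
```

View pics/w11z.png

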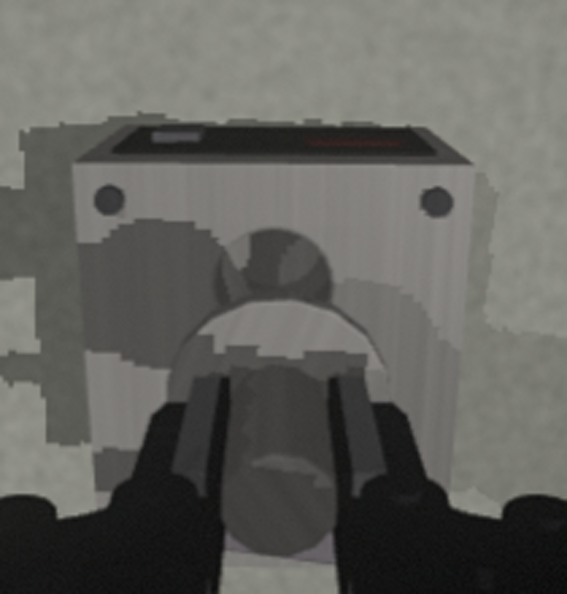

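View pics/s11.png

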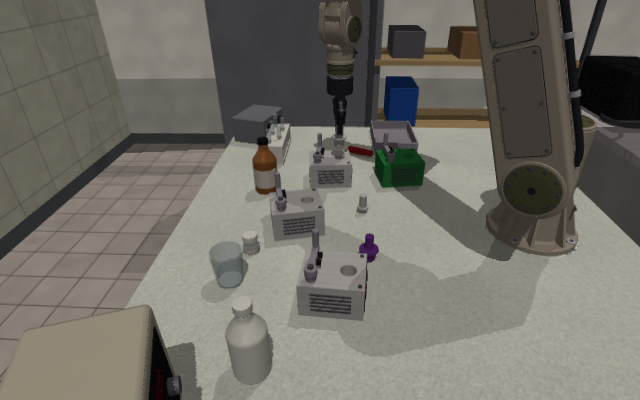

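```bash
python3 - <<'E'
from h import *
z=lambda u,v:((u+.5)/2.7-.5+220,(v+.5)/2.7-.5+100)
c=calibration("wrist")
f=lambda n,u,v,h:print(n,(onz(c,*z(u,v),h)*1000).round(1))
f('well rim top (+16.5)',273.5,228.5,.08);f('wl',216,283,.08);f('wr',331.5,283,.08)
f('flange top (+23)',277,300,.1514);f('fl',168,380,.1514);f('fr',386,380,.1514)
f('bolt',109,200,.08);f('bolt',437,201,.08)
f('knob far rim',279,556,.1874)
p,R=pose();print(p)
i=cv2.imread("pics/w11.png")
E
```

```text
well rim top (+16.5) [ 493.3 -264.6   80. ]
wl [ 510.6 -279.3   80. ]
wr [ 507.5 -246.9   80. ]
flange top (+23) [ 488.9 -263.9  151.4]
fl [ 507.7 -283.8  151.4]
fr [ 503.6 -240.9  151.4]
bolt [ 489.5 -310.2   80. ]
bolt [ 481.3 -220.7   80. ]
knob far rim [ 519.9 -260.6  187.4]
[ 510.8141244  -262.02948078  331.05086124]
```

```bash
python3 -m crank '[[1.2,-0.8,10,0,0,0,0],[0,0,14,0,0,0,0],[0,0,9,0,0,0,0],[0,0,1,0,0,0,0],[0,0,1,0,0,0,0],[0,0,1,0,0,0,0],[0,0,1,0,0,0,0],[0,0,1,0,0,0,0]]'
python3 - <<'E'
from h import *
p,R=pose();print(p,psi(R),R.as_matrix()[:,2],get_state()["wrist_force"],get_state()["ft_torque"])
i=read_camera("wrist");cv2.imwrite("pics/w12.png",i)
cv2.imwrite("pics/w12z.png",cv2.resize(i[100:320,220:430],None,fx=2.7,fy=2.7,interpolation=cv2.INTER_CUBIC))
E
```

```text
clock: 20.8
tcp_pos: [0.5097, -0.2629, 0.2929]
orientation: [0.0, -0.047, 0.999, -0.0]
wrist_force: [-0.2, -0.2, -1.1]
finger_gap: 0.0182
[ 509.68390092 -262.89713228  292.86432801] -174.59589048000657 [ 3.72781821e-04 -3.72559677e-04 -9.99999861e-01] [-0.16441959 -0.20850418 -1.14954401] [-0.00197134 -0.024289   -0.03732187]
```

View pics/w12z.png

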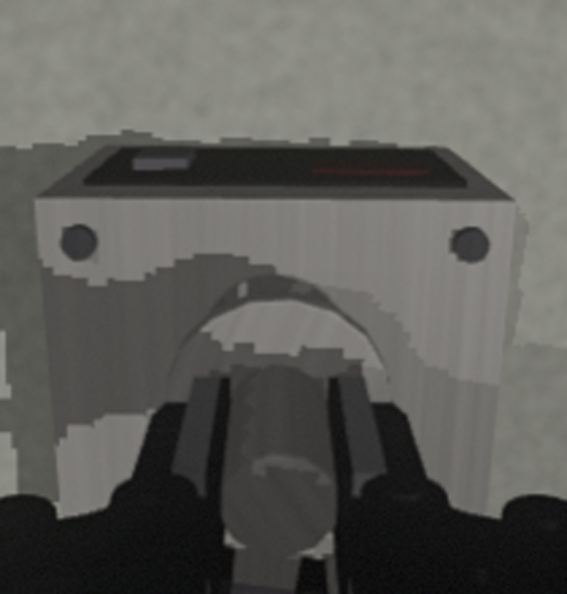

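```bash
python3 -m crank '[[0,0,1,0,0,0,0],[0,0,1,0,0,0,0],[0,0,1,0,0,0,0],[0,0,1,0,0,0,0],[0,0,1,0,0,0,0],[0,0,0,0,0,0,0],[0,0,0,0,0,0,0],[0,0,0,0,0,0,0]]'

```

```text
clock: 21.85
tcp_pos: [0.5096, -0.2629, 0.2877]
orientation: [0.0, -0.047, 0.999, -0.0]
wrist_force: [0.7, -0.3, -1.1]
finger_gap: 0.0186
```

```bash
python3 -m crank '[[0,0,2,0,0,0,0],[0,0,2,0,0,0,0],[0,0,2,0,0,0,0],[0,0,2,0,0,0,0],[0,0,2,0,0,0,0],[0,0,0,0,0,0,0],[0,0,0,0,0,0,0],[0,0,0,0,0,0,0]]'

```

```text
clock: 22.85
tcp_pos: [0.5097, -0.2629, 0.2778]
orientation: [0.0, -0.047, 0.999, -0.0]
wrist_force: [0.3, -0.2, -1.9]
finger_gap: 0.0183
```

```bash
python3 -m crank '[[0,0,2,0,0,0,0],[0,0,2,0,0,0,0],[0,0,2,0,0,0,0],[0,0,2,0,0,0,0],[0,0,1,0,0,0,0],[0,0,1,0,0,0,0],[0,0,1,0,0,0,0],[0,0,0,0,0,0,0]]'

```

```text
clock: 23.85
tcp_pos: [0.5096, -0.2629, 0.2666]
orientation: [-0.0, -0.047, 0.999, -0.0]
wrist_force: [-0.0, -0.1, -2.0]
finger_gap: 0.0183
```

```bash
python3 -m crank '[[0,0,0.5,0,0,0,0],[0,0,0.5,0,0,0,0],[0,0,0.5,0,0,0,0],[0,0,0,0,0,0,0],[0,0,0,0,0,0,0],[0,0,0,0,0,0,0],[0,0,0,0,0,0,0],[0,0,0,0,0,0,0]]'
python3 - <<'E'
from h import *
cv2.imwrite("pics/w13.png",read_camera("wrist"))
E
```

```text
clock: 24.85
tcp_pos: [0.5096, -0.2629, 0.266]
orientation: [0.0, -0.047, 0.999, -0.0]
wrist_force: [-1.1, 0.7, 6.1]
finger_gap: 0.0184
```

View pics/w13.png

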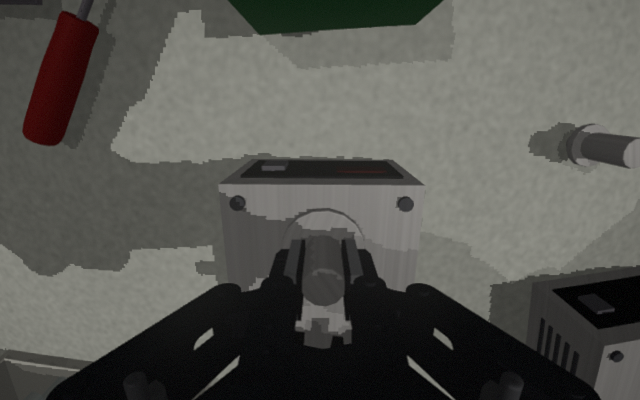

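```bash
python3 -m crank '[[0,0,0,0,0,0,0.3],[0,0,0,0,0,0,0.45],[0,0,0,0,0,0,0.45],[0,0,0,0,0,0,0.45],[0,0,-10,0,0,0,0.45],[0,0,-30,0,0,0,0.45],[0,0,-40,0,0,0,0.45],[0,0,-40,0,0,0,0.45]]'
python3 -m crank '[[10,0,-20,0,0,0,0.45],[40,0,0,0,0,0,0.45],[40,0,0,0,0,0,0.45],[0,0,0,0,0,0,0.45],[0,0,0,0,0,0,0.45],[0,0,0,0,0,0,0.45],[0,0,0,0,0,0,0.45],[0,0,0,0,0,0,0.45]]'
python3 - <<'E'
from h import *
i=read_camera("wrist");cv2.imwrite("pics/w14.png",i)
t=read_camera("top");s=read_camera("side")
cv2.imwrite("pics/ts14.png",np.hstack([cv2.resize(t[150:250,360:460],(400,400)),cv2.resize(s[100:200,290:390],(400,400))]))
print(pose()[0])
E
```

```text
clock: 25.9
tcp_pos: [0.5095, -0.2628, 0.3871]
orientation: [0.0, -0.047, 0.999, -0.0]
wrist_force: [0.3, 0.0, -0.0]
finger_gap: 0.0387
clock: 26.9
tcp_pos: [0.4204, -0.2712, 0.4049]
orientation: [-0.0, -0.047, 0.999, 0.0]
wrist_force: [0.1, 0.2, 0.0]
finger_gap: 0.0386
[ 420.21207606 -271.26739158  405.07527499]
```

View pics/w14.png

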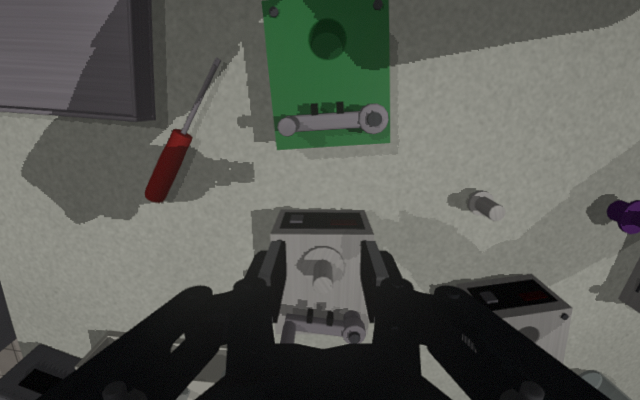

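View pics/ts14.png

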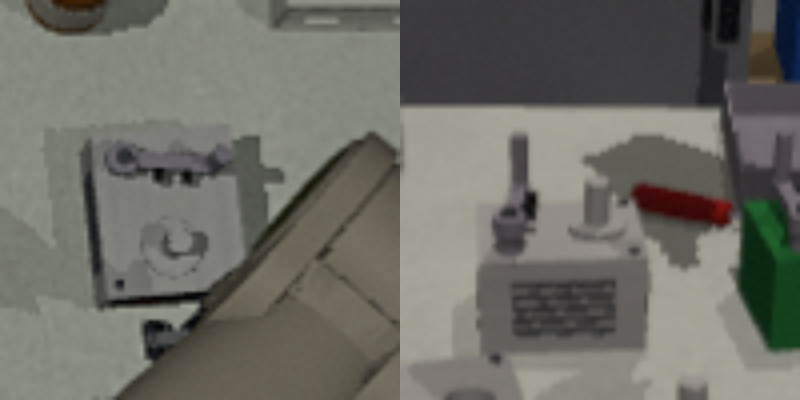

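```bash
python3 - <<'E'
from h import *
print(hand_in())
E
```

```text
the job is handed in; nothing more can be done
None
```

The loose clamp was on the right-hand block (centre about x 0.54, y −0.26). The large plug is now in that block's well, and I handed the job in at about 27 s.

- **Finding the clamp:** I rocked only this one. It swung with about 1 N, far below what a sound clamp would take, so I left the other two untouched.
- **Rocking:** I pushed it away from the well to its stop (about 5 N), then back towards the well to the other stop (about 4 N). It was left over towards the well, and later pictures show it still there.
- **Plug:** I gripped it by the knob and lowered it into the well with almost no side force. It touched down with about 6 N at a tool height of 266 mm, as expected for the flange resting on the block. After I let go and moved away, the wrist, top and side pictures show it upright with the flange flat on the block. The wrist force then read about zero.
- **Other things on the bench:** I touched none of them.

**Disagreement:** the first wrist-camera estimate of the thumb post and well, taken before the arm had settled, was about 5 mm off in x. The contact positions and later pictures showed this, and I used pictures taken with the arm at rest from then on. I did not measure the plug's final offset or tilt; I only judged them from the pictures.

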